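# Clip the sample carrier onto the plate shaker

### The arm

A 6-joint arm with a two-finger parallel gripper is mounted at the origin on the work surface. World frame = base frame: x ahead of the robot, y to its left, z up, the work surface at z = 0. Lengths are in m, angles in degrees, forces in N, time in s.
With the tool pointing down it reaches from about 0.35 to 0.875 m from the base axis. Payload 4.2 kg.
Tool frame: the origin (TCP) lies midway between the tips of the shut fingers; the grasp point (between the pads) lies 19 mm behind it; z points along the fingers, y is the direction in which the jaws open and shut (so a half turn about z gives the same grasp; the last joint's range is limited). The gripper opens to 87 mm and grips with 3 to 60 N. Pads are 19 mm wide; open, the fingers measure 117 mm over their backs; the gripper's body (75 mm by 190 mm) begins 51 mm behind the grasp point.
Start: joints at [-59.553, 22.042, 0.453, 0, -68.411, -14.817], TCP at [0.168, -0.602, 0.223] pointing down, gripper open.
Joint ranges: [-179.83, 179.83], [-69.29, 118.12], [-61.27, 80.66], [-181.25, 117.63], [-171.15, -9.14], [-177.46, 177.46]. Speed limits (degrees/s): [159.86, 159.86, 180, 180, 180, 180].

### API

Orientations are given as a 3x3 rotation matrix whose columns are the frame's x, y, z axes.
In Python, from station import r gives the robot as it stands.
- The arm moves only by the tool play_rows, never from a script. Its argument "commands" is a list that holds one entry, the list of rows, each a list of 7 numbers: the shift along the world's x, y, z in m, then the turn, a rotation vector about the world's x, y, z in rad, then the closure, from 0 (fully open) to 1 (shut). A call has 1 to 5 rows; each row is the pose to reach, as a shift and turn from the pose commanded when the call began; what a row does not reach only later rows make up. A row lasts 1/10 s, in which the tool goes at most 50 mm and 8.59 degrees, less where a joint would pass 70% of its speed; a pose out of reach is approached as far as the arm can. A call with a gripper value outside its range is refused whole. The fingers move at their own pace and stop on an object; the grip force is fixed at half the most. Time passes only in rows, so rows that repeat a pose let the fingers close. It gives the time, the measured TCP pose, the force and the opening at its end, in the units of the state.
- r.sense(): the state, without advancing time (a new reading comes with each control period).
- r.capture(name): name is "scene" or "top"; returns a dict with "image" (420x560x3 uint8, red, green, blue), "range_z" (420x560 float32, m along the optical axis (not along the pixel's ray), 0 where there is no reading), "intrinsics" (3x3 intrinsics, pixels), "extrinsics" (4x4, takes a point from camera to world coordinates). Camera axes: x right, y up, looking along -z (the intrinsics and any distortion apply to the point x, -y, -z); pixel columns grow to the right and rows downward; lengths in m; the calibration is good to about 2 mm. A picture is of the moment at which its call begins.
- r.finish_job(): hands the job in, once; it reports no verdict.
The state is a dict: "time_s": time; "joints": joint angles; "joint_velocities": joint speeds; "effort": joint torques, N m; "tcp_pos": TCP position; "ee_rot": TCP orientation; "wrist_force": force on the tool from outside, world axes, zero at the start; "moment": the same for the moment, N m; "gripper_width": opening from 0.0 (shut) to 1.0 (fully open).
Only numpy, scipy, OpenCV 4.12 (cv2) and the standard library are available. Lean on these libraries where they do the work, as an engineer would, in place of code of your own. Each camera call takes 0.05 s, during which the arm holds its last target. There are 200 camera calls.

### The job

Slide the thin sample carrier plate along its guide strips out over the open edge of the preparation block, far enough to take it by its overhanging end but without letting it drop, and lift it clear. Lay it lengthwise and centred across the shaker's pedestal, between its corner posts and on the two catches, and press its middle down gently until it clicks under both of them; then stop pushing and let go. Leave the other things on the bench where they are.

Things in the scene. Friction and masses are not known exactly. Their poses are not given: they have to be found in the camera images.
- plate_center (a point): Centre (half-way up) of the sample carrier: loose flat aluminium plate, 120 x 50 x 3 mm, about 60 g, with three round spots in a row on top (look only). x along its length, y across, z up; both ends alike. Starts on the block between the guide strips. Too low there to grip by its sides. Pressed from above with shut fingers (5 N or more) it can be dragged along.
- block_edge (a point): Middle of the open edge of the preparation block, at deck height (40 mm above the bench). x runs from the open edge INTO the block, so the plate slides out towards -x, roughly towards the robot; y across; z up. With 30 to 40 mm overhanging here, the plate's end can be gripped across its 50 mm width from above, fingertips reaching below it; beyond 60 mm it tips off.
- block: The preparation block: fixed grey slab, 190 mm long (x), 78 mm wide, 40 mm high, polished top; origin under its centre. Aluminium guide strips 5 mm high stand along both sides of the deck, 55 mm apart; a stop strip, 10 mm thick and as high, closes the far (+x) end.
- stage (a point): Centre of the flat top of the shaker's pedestal, 75 mm above the bench. Pedestal 56 mm long (x), 46 mm wide (y), z up. A seated plate lies with its length along x (either way round), 32 mm overhanging each end of the pedestal, its centre 1.5 mm above this point. Laid on the catches before pressing, it rests level with its underside about 9 mm above this point.
- shaker: The plate shaker: fixed white base, 140 x 120 mm, 45 mm high, with the pedestal standing 30 mm above it; origin under its centre, axes as the stage's. A catch stands in the middle of each long side of the pedestal, and at its corners (22 to 28 mm from the centre along x) four guide posts rise 20 mm above it, 53 mm apart across y, flared wider above that to 30 mm. Do not press it with over 40 N.
- catch_left (a joint): The sprung catch on the shaker's +y side: outward travel, 0 m = fully in, at most 0.006 m; 1.8 N/mm. A black upright, 30 mm long along x, with a nose 5 mm above the pedestal top and a ramp leading in above it; the noses leave a gap of 45 mm. A plate pressed at its middle spreads both catches (peak about 8 to 14 N in all), drops to the pedestal, and they spring back over its edges.
- catch_right (a joint): The catch on the shaker's -y side: the same, outward travel towards -y.
- beaker: Empty glass beaker, 60 mm wide, 80 mm high, loose, origin under its centre. Bystander: leave it.
- spare: A shorter, spare plate, 70 x 50 x 4 mm with one spot, lying on the bench, origin under its centre. Bystander: leave it.
- spatula: Slim steel lab spatula, 165 mm long, 13 mm at its widest, lying on the bench, origin under its middle. Bystander: leave it.
- weight: Steel balance weight with a knob, 32 mm wide, 54 mm high, 200 g, loose, origin under its centre. Bystander: leave it.

How it is judged:
By the outcome, as a careful person would: the job done as asked, in the order asked, and still so for the second after the job is handed in, with the robot touching nothing.
It also fails if it takes over 67 s, if anything falls off the work surface, if the arm or the gripper's body presses on something with over 40 N, if the wrist force passes 120 N, or if a joint passes its speed limit or range.

## Working session

There is one attempt and no reset: what is moved stays moved. The work goes in short steps, Python scripts to look and compute and a tool call to move; the robot and the scene stay as the last step left them, time stands still between calls to the robot, and variables do not carry over. Pictures are saved under pics/ and viewed, about 8 in all and at most 12, crops included, and the job is handed in when it is done.

Besides the shell and the picture viewer there is one more tool, called after "Call:" by a JSON object that holds its "op" and its "data". play_rows: Moves the arm, as the interface text tells. Its arguments: {"type":"object","properties":{"commands":{"type":"array","items":{"type":"array","items":{"type":"array","items":{"type":"number"}}}}},"required":["commands"]}

```bash
ls; mkdir -p pics
cat > h.py <<'E'
import numpy as np, cv2
from station import r
def cap(n, tag=None):
    c=r.capture(n)
    if tag: cv2.imwrite(f'pics/{tag}.png', c['image'][:,:,::-1])
    return c
def pts(c):
    "world point per pixel from the range image"
    K=c['intrinsics'];T=c['extrinsics'];z=c['range_z']
    v,u=np.mgrid[:z.shape[0],:z.shape[1]]
    P=np.stack([(u-K[0,2])/K[0,0]*z,-(v-K[1,2])/K[1,1]*z,-z],-1)
    return P@T[:3,:3].T+T[:3,3]
def ray(c,uv,h):
    "cast pixels onto plane z=h"
    K=c['intrinsics'];T=c['extrinsics'];uv=np.atleast_2d(uv).astype(float)
    d=np.stack([(uv[:,0]-K[0,2])/K[0,0],-(uv[:,1]-K[1,2])/K[1,1],-np.ones(len(uv))],-1)@T[:3,:3].T
    o=T[:3,3]; return o+d*((h-o[2])/d[:,2])[:,None]
E
python3 - <<'E'
from h import *
np.set_printoptions(precision=4,suppress=True)
a=cap('scene','s0');b=cap('top','t0')
for c in(a,b): print(c['intrinsics'],c['extrinsics'], [k for k in c])
cv2.imwrite('pics/both.png',cv2.resize(np.hstack([a['image'],b['image']])[:,:,::-1],(800,300)))
print(r.sense())
E
```

```text
pics
[[409.3917   0.     285.8063]
 [  0.     409.3917 209.2239]
 [  0.       0.       1.    ]] [[ 0.3367 -0.6584  0.6731  1.0849]
 [ 0.9414  0.2498 -0.2265 -0.1823]
 [-0.019   0.71    0.704   0.6557]
 [ 0.      0.      0.      1.    ]] ['image', 'range_z', 'intrinsics', 'extrinsics']
[[391.9107   0.     282.0722]
 [  0.     391.9107 200.9045]
 [  0.       0.       1.    ]] [[ 0.0246  0.9968 -0.0765  0.4801]
 [-0.9988  0.0278  0.0411  0.0077]
 [ 0.0431  0.0754  0.9962  0.7831]
 [ 0.      0.      0.      1.    ]] ['image', 'range_z', 'intrinsics', 'extrinsics']
{'time_s': 0.1, 'joints': array([-59.5513,  22.0857,   0.3865,  -0.0236, -68.411 , -14.8154]), 'joint_velocities': array([ 0.0281, -0.0271,  0.2523,  0.1092, -0.0462, -0.0154]), 'effort': array([  0.0001, -39.1689,  18.7937,   4.2319,   0.0135,  -0.0001]), 'tcp_pos': array([ 0.1683, -0.6014,  0.2216]), 'ee_rot': array([[-0.963 , -0.2693, -0.0006],
       [-0.2693,  0.963 ,  0.0019],
       [ 0.0001,  0.002 , -1.    ]]), 'wrist_force': array([-0.5947,  0.5414, -0.7234]), 'moment': array([-0.0231, -0.0122, -0.0149]), 'gripper_width': 0.9992384285565419}
```

View pics/t0.png

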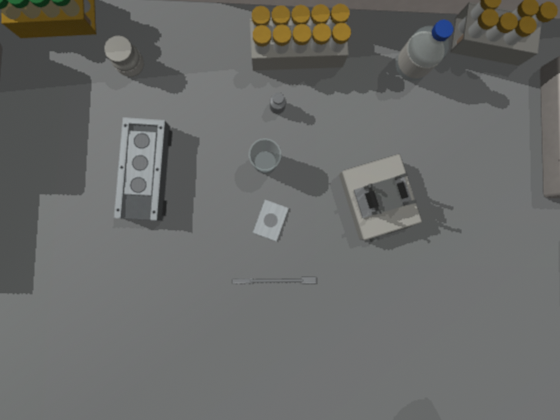

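View pics/s0.png

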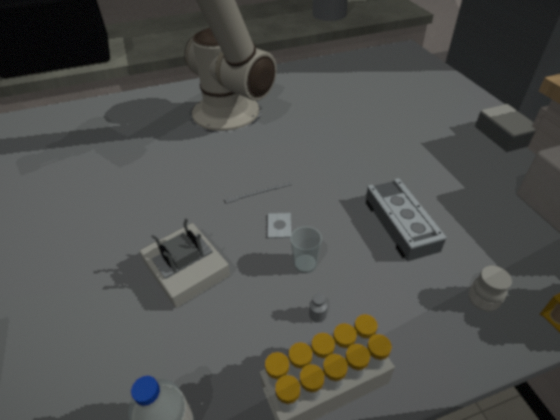

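Run:
```python
from h import *
np.set_printoptions(precision=4,suppress=True)
a=cap('scene');b=cap('top')
def rect(c,P,m,h,name):
    m=m.astype(np.uint8); n,l,s,_=cv2.connectedComponentsWithStats(m)
    k=1+np.argmax(s[1:,4]); cs,_=cv2.findContours((l==k).astype(np.uint8),0,2)
    w=ray(c,cs[0][:,0,:],h)[:,:2]
    (cx,cy),(s1,s2),an=cv2.minAreaRect((w*1000).astype(np.float32))
    print(name,'px',s[k],'c',round(cx,1),round(cy,1),'size',round(s1,1),round(s2,1),'ang',round(an,1))
for n,c in(('top',b),('scene',a)):
    P=pts(c);z=P[...,2]
    bl=(abs(P[...,1]-.36)<.13)&(abs(P[...,0]-.55)<.2)
    sh=(abs(P[...,1]+.24)<.14)&(abs(P[...,0]-.46)<.14)
    bench=z[(abs(P[...,1])<.1)&(abs(P[...,0]-.33)<.05)]; print(n,'bench z',np.median(bench),bench.std())
    rect(c,P,bl&(z>.03)&(z<.055),.044,'block')
    rect(c,P,sh&(z>.035)&(z<.055),.045,'base')
    rect(c,P,sh&(z>.068)&(z<.085),.075,'ped')
    m=sh&(z>.088); print('posts',m.sum(), z[m].max() if m.any() else 0)
    hist,e=np.histogram(z[sh],np.arange(-.01,.13,.01)); print(hist)
    hist,e=np.histogram(z[bl],np.arange(.03,.06,.002)); print(hist)
x=cv2.resize(b['image'][105:235,100:185],None,fx=4.6,fy=4.6,interpolation=2)
y=cv2.resize(b['image'][145:245,330:430],None,fx=4,fy=4,interpolation=2)
im=np.zeros((600,800,3),np.uint8);im[:598,:391]=x[:598,:391];im[:400,395:795]=y
cv2.imwrite('pics/crop.png',np.clip(im[:,:,::-1]*1.5,0,255).astype(np.uint8))
```

```text
top bench z -0.0006816238835268829 0.0013606824816866164
block px [ 114  117   38  102 3047] c 592.2 255.9 size 59.5 190.3 ang 88.5
base px [ 342  170   80   70 2563] c 550.3 -213.0 size 140.3 120.8 ang 18.4
ped px [372 175  36  39 816] c 551.9 -213.6 size 55.8 63.2 ang 18.6
posts 109 0.10666408023944285
[10118  5119    76    86   134  2393   306    58   782   219    33    56
     0     0]
[   1    0    5  115  466  699 1108  567   84    2    0    0    0    0]
scene bench z -0.001064411668662557 0.0012498236879460143
block px [ 376  178   70   71 1798] c 594.5 255.0 size 60.8 199.6 ang 88.4
base px [ 139  223   89   63 1763] c 555.4 -214.2 size 143.0 119.6 ang 18.4
ped px [156 228  46  38 780] c 550.3 -214.2 size 68.4 68.3 ang 19.1
posts 131 0.10711952262463609
[8161 1146   37   44   46 1665  273  142  664  188   64   52    0    0]
[ 10  17  15  70 287 439 656 289  15   0   0   0   0   0]
```

View pics/crop.png

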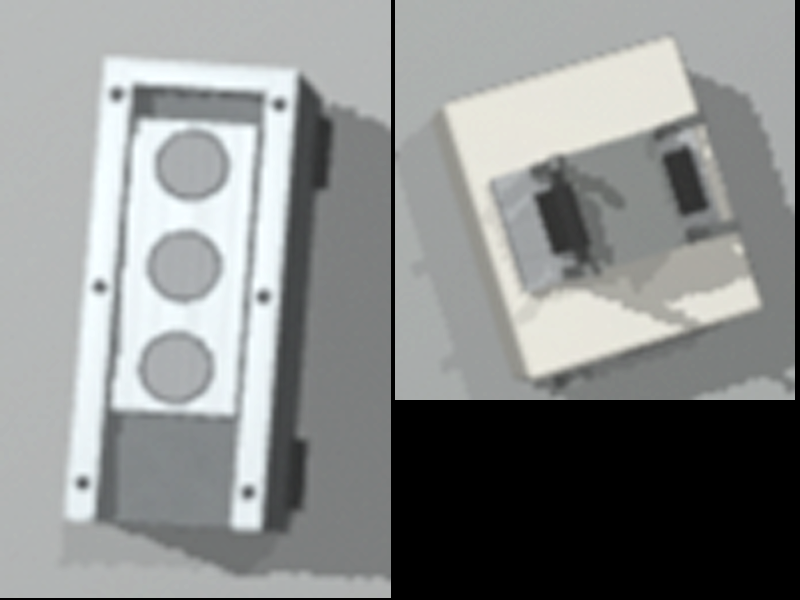

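The block is at the left with its open edge towards the image bottom, and the plate lies about 45 mm in from it. The shaker is at the right with its catches at full-image px (370,200) and (402,190). My block mask was clipped, so I'll re-measure the block, plate and stage in both views.

```bash
cat > meas.py <<'E'
from h import *
np.set_printoptions(precision=1,suppress=True)
def big(m):
    n,l,s,_=cv2.connectedComponentsWithStats(m.astype(np.uint8)); k=1+np.argmax(s[1:,4])
    return (l==k).astype(np.uint8)
def rect(c,m,h,name):
    cs,_=cv2.findContours(big(m),0,2); w=ray(c,cs[0][:,0,:],h)[:,:2]
    q=cv2.minAreaRect((w*1000).astype(np.float32)); print(name,np.array([*q[0],*q[1],q[2]])); return q
def spots(c,P,lo,hi,h,tag):
    "gray discs inside the bright plate"
    g=cv2.cvtColor(c['image'],cv2.COLOR_RGB2GRAY)
    out=[]
    for t in range(60,250,5):
        m=((g<t)&lo).astype(np.uint8)
        cs,_=cv2.findContours(m,cv2.RETR_CCOMP,cv2.CHAIN_APPROX_NONE)
        k=[]
        for q in cs:
            A=cv2.contourArea(q)
            if A>60 and len(q)>8:
                w=ray(c,q[:,0,:],h)[:,:2]*1000
                (x,y),(d1,d2),_=cv2.minAreaRect(w.astype(np.float32))
                if 11<min(d1,d2) and max(d1,d2)<40 and max(d1,d2)/min(d1,d2)<1.25: k.append([x,y,d1,d2])
        if len(k)==3: out.append(sorted(k))
    if out: print(tag,len(out),np.median(np.array(out),0))
E
python3 - <<'E'
from meas import *
for n in('top','scene'):
    c=cap(n);P=pts(c);z=P[...,2]
    bl=(abs(P[...,1]-.28)<.09)&(abs(P[...,0]-.59)<.14)
    sh=(abs(P[...,1]+.215)<.12)&(abs(P[...,0]-.55)<.12)
    print(n); rect(c,bl&(z>.03)&(z<.055),.045,'block')
    g=cv2.cvtColor(c['image'],cv2.COLOR_RGB2GRAY)
    spots(c,P,bl&(z>.034),0,.043,'spots')
    for lo in(.03,.038): rect(c,sh&(z>lo),.045,'base%g'%lo)
    m=sh&(z>.09);nn,l,s,ce=cv2.connectedComponentsWithStats(m.astype(np.uint8))
    for i in range(1,nn):
        if s[i,4]>5: print('  high blob',s[i,4],np.median(P[l==i],0)*1000,ray(c,ce[i],.1)*1000)
    # open gap between pedestals sides: pedestal/catch points
    m=sh&(z>.065); q=P[m]; print('  >65mm centroid',q.mean(0)*1000)
    np.save(f'pics/{n}P.npy',P)
E
```

```text
top
block [591.7 243.8  82.3 190.   88.2]
spots 5 [[560.2 247.8  28.3  29.6]
 [601.9 247.2  28.6  27.8]
 [643.9 245.6  28.8  27.9]]
base0.03 [ 548.3 -214.1  146.2  123.7   18.4]
base0.038 [ 551.9 -213.8  139.   122.    18.4]
  high blob 29 [ 585.5 -235.5  100.5] [[ 585.7 -236.1  100. ]]
  high blob 14 [ 565.  -175.2  103.9] [[ 565.8 -176.7  100. ]]
  high blob 28 [ 538.5 -251.2  100.3] [[ 538.3 -251.4  100. ]]
  high blob 15 [ 519.1 -190.7  104.6] [[ 518.6 -192.3  100. ]]
  >65mm centroid [ 552.3 -215.    78.5]
scene
block [594.7 241.1  87.2 199.   88.4]
base0.03 [ 548.  -217.   168.3  120.3   18.5]
base0.038 [ 545.2 -217.4  162.6  119.3   18.6]
  high blob 33 [ 518.1 -192.6   98.3] [[ 518.6 -192.5  100. ]]
  high blob 27 [ 537.9 -251.6   99.6] [[ 538.9 -251.5  100. ]]
  high blob 31 [ 565.6 -177.1   98.9] [[ 566.5 -177.   100. ]]
  high blob 27 [ 585.6 -236.1   98.7] [[ 585.7 -236.2  100. ]]
  >65mm centroid [ 553.5 -213.3   78.2]
```

Both views agree. The stage is at (552, -214) mm with yaw 18.3°, and the plate centre is at (602, 247) with yaw about -1.7°. The block's open edge is at x≈497, so the plate has to slide about 80 mm. I'll move above the plate with the fingers shut.

Call:
{"op": "play_rows", "data": {"commands": [[[0.0223,0.0424,0,0,0,-0.06,1],[0.0446,0.0848,0,0,0,-0.12,1],[0.0669,0.1272,0,0,0,-0.18,1],[0.0892,0.1696,0,0,0,-0.24,1],[0.1115,0.212,0,0,0,-0.302,1]]]}}

```text
time_s: 0.8
tcp_pos: [0.2804, -0.3882, 0.2227]
ee_rot: [[-0.999, 0.032, 0.0], [0.032, 0.999, -0.0], [-0.0, -0.0, -1.0]]
wrist_force: [1.5, -0.4, 0.7]
gripper_width: 0.63
```

Call:
{"op": "play_rows", "data": {"commands": [[[0.0223,0.0424,0,0,0,0,1],[0.0446,0.0848,0,0,0,0,1],[0.0669,0.1272,0,0,0,0,1],[0.0892,0.1696,0,0,0,0,1],[0.1115,0.212,0,0,0,0,1]]]}}

```text
time_s: 1.3
tcp_pos: [0.3919, -0.176, 0.223]
ee_rot: [[-1.0, 0.029, 0.001], [0.029, 1.0, -0.0], [-0.001, -0.0, -1.0]]
wrist_force: [0.9, 0.2, 1.0]
gripper_width: 0.173
```

Call:
{"op": "play_rows", "data": {"commands": [[[0.0223,0.0424,0,0,0,0,1],[0.0446,0.0848,0,0,0,0,1],[0.0669,0.1272,0,0,0,0,1],[0.0892,0.1696,0,0,0,0,1],[0.1115,0.212,0,0,0,0,1]]]}}

```text
time_s: 1.8
tcp_pos: [0.5034, 0.0362, 0.2229]
ee_rot: [[-1.0, 0.029, 0.001], [0.029, 1.0, 0.0], [-0.001, 0.0, -1.0]]
wrist_force: [1.1, 0.1, -0.2]
gripper_width: 0.003
```

Call:
{"op": "play_rows", "data": {"commands": [[[0.0223,0.0424,0,0,0,0,1],[0.0446,0.0848,0,0,0,0,1],[0.0669,0.1272,0,0,0,0,1],[0.0892,0.1696,0,0,0,0,1],[0.1115,0.212,0,0,0,0,1]]]}}

```text
time_s: 2.3
tcp_pos: [0.615, 0.248, 0.2225]
ee_rot: [[-1.0, 0.029, 0.0], [0.029, 1.0, -0.0], [-0.0, -0.0, -1.0]]
wrist_force: [1.0, -1.4, 0.4]
gripper_width: 0.005
```

Call:
{"op": "play_rows", "data": {"commands": [[[0,0,-0.04,0,0,0,1],[0,0,-0.08,0,0,0,1],[0,0,-0.12,0,0,0,1],[0,0,-0.14,0,0,0,1],[0,0,-0.14,0,0,0,1]]]}}

```text
time_s: 2.8
tcp_pos: [0.6121, 0.2448, 0.0783]
ee_rot: [[-1.0, 0.03, -0.007], [0.03, 1.0, -0.004], [0.007, -0.005, -1.0]]
wrist_force: [0.2, 0.8, -0.3]
gripper_width: 0.005
```

Call:
{"op": "play_rows", "data": {"commands": [[[0,0,-0.01,0,0,0,1],[0,0,-0.02,0,0,0,1],[0,0,-0.028,0,0,0,1],[0,0,-0.03,0,0,0,1],[0,0,-0.03,0,0,0,1]]]}}

```text
time_s: 3.3
tcp_pos: [0.6144, 0.2461, 0.0525]
ee_rot: [[-1.0, 0.029, -0.0], [0.029, 1.0, -0.0], [0.0, -0.0, -1.0]]
wrist_force: [0.1, 0.7, 0.1]
gripper_width: 0.004
```

Call:
{"op": "play_rows", "data": {"commands": [[[0,0,-0.004,0,0,0,1],[0,0,-0.007,0,0,0,1],[0,0,-0.009,0,0,0,1],[0,0,-0.0105,0,0,0,1],[0,0,-0.0105,0,0,0,1]]]}}

```text
time_s: 3.8
tcp_pos: [0.6144, 0.2461, 0.0435]
ee_rot: [[-1.0, 0.029, 0.0], [0.029, 1.0, -0.0], [-0.0, -0.0, -1.0]]
wrist_force: [-2.7, -0.4, 6.8]
gripper_width: 0.006
```

Call:
{"op": "play_rows", "data": {"commands": [[[0,0,-0.0006,0,0,0,1],[-0.006,0.0002,-0.0006,0,0,0,1],[-0.014,0.0004,-0.0006,0,0,0,1],[-0.022,0.0006,-0.0006,0,0,0,1],[-0.03,0.0009,-0.0006,0,0,0,1]]]}}

```text
time_s: 4.3
tcp_pos: [0.5864, 0.2482, 0.0435]
ee_rot: [[-1.0, 0.028, 0.006], [0.028, 1.0, 0.003], [-0.006, 0.003, -1.0]]
wrist_force: [3.0, -0.4, 7.0]
gripper_width: 0.003
```

```bash
cat > blk.py <<'E'
from meas import *
c=cap('top','b%d'%(r.sense()['time_s']*10));P=pts(c);z=P[...,2]
bl=(abs(P[...,1]-.25)<.06)&(abs(P[...,0]-.57)<.16)
spots(c,P,bl&(z>.030),0,.043,'spots')
s=r.sense();print(s['time_s'],s['tcp_pos']*1000,s['wrist_force'])
E
python3 blk.py
```

```text
4.35 [585.1 248.2  43.5] [ 0.2 -0.8  4.9]
```

```bash
ls pics
cat > edge.py <<'E'
from meas import *
c=cap('top','e%d'%(r.sense()['time_s']*100));K=c['intrinsics'];T=c['extrinsics'];g=cv2.cvtColor(c['image'],cv2.COLOR_RGB2GRAY).astype(float)
def pix(w):
    p=(np.asarray(w)-T[:3,3])@T[:3,:3]; return np.stack([K[0,0]*p[:,0]/-p[:,2]+K[0,2],K[1,1]*-p[:,1]/-p[:,2]+K[1,2]],-1)
xs=np.arange(.44,.60,.001)
for o in(-.018,0,.018):
    w=np.stack([xs,.2469-.0297*(xs-.6019)+o,0*xs+.043],-1); p=pix(w).astype(np.float32)
    v=cv2.remap(g.astype(np.float32),p[None,:,0],p[None,:,1],1)[0]
    print(o,list(zip((xs[::5]*1000).astype(int).tolist(),v[::5].astype(int).tolist())))
s=r.sense();print(s['time_s'],s['tcp_pos']*1000,s['wrist_force'])
E
python3 edge.py
```

```text
b43.png
both.png
crop.png
s0.png
sceneP.npy
t0.png
topP.npy
-0.018 [(440, 131), (445, 131), (450, 132), (455, 131), (460, 132), (465, 131), (470, 131), (475, 132), (480, 121), (485, 83), (490, 83), (495, 84), (500, 99), (505, 100), (510, 89), (515, 114), (520, 115), (525, 116), (530, 116), (535, 115), (540, 115), (545, 115), (550, 115), (555, 116), (560, 92), (565, 51), (570, 94), (575, 33), (580, 34), (585, 34), (590, 33), (595, 34)]
0 [(440, 132), (445, 132), (450, 132), (455, 132), (460, 132), (465, 132), (470, 132), (475, 132), (480, 127), (485, 121), (490, 84), (495, 84), (500, 99), (505, 97), (510, 90), (515, 131), (520, 117), (525, 119), (530, 119), (535, 118), (540, 118), (545, 115), (550, 166), (555, 95), (560, 31), (565, 33), (570, 32), (575, 25), (580, 21), (585, 22), (590, 23), (595, 23)]
0.018 [(440, 132), (445, 132), (450, 132), (455, 132), (460, 128), (465, 122), (470, 122), (475, 122), (480, 122), (485, 122), (490, 122), (495, 97), (500, 86), (505, 86), (510, 87), (515, 152), (520, 163), (525, 164), (530, 156), (535, 159), (540, 165), (545, 165), (550, 165), (555, 132), (560, 31), (565, 28), (570, 26), (575, 26), (580, 24), (585, 24), (590, 24), (595, 24)]
4.4 [585.1 248.1  43.5] [-1.   0.7  7.2]
```

Run:
```python
import cv2
a=cv2.imread('pics/b43.png')
cv2.imwrite('pics/v1.png',cv2.resize(a[95:245,90:230],None,fx=4,fy=4,interpolation=2))
```

```text
(no output)
```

View pics/v1.png

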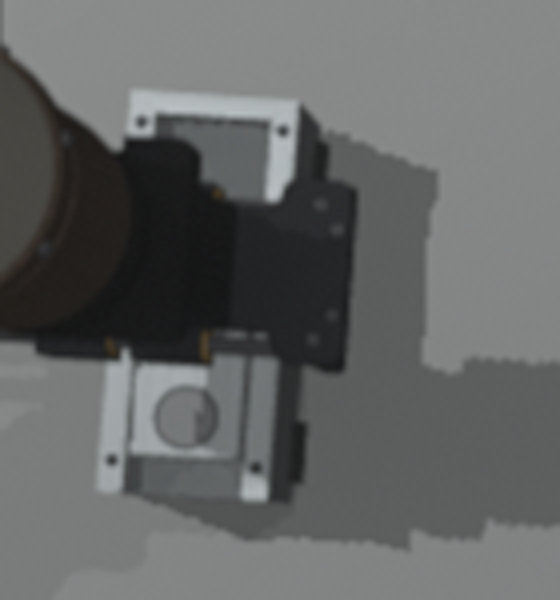

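The near edge is now at x≈513, so the plate has moved 29 mm and is following the finger. I'll drag it 50 mm more.

Call:
{"op": "play_rows", "data": {"commands": [[[-0.005,0.0002,0,0,0,0,1],[-0.011,0.0004,0,0,0,0,1],[-0.017,0.0006,0,0,0,0,1],[-0.023,0.0008,0,0,0,0,1],[-0.029,0.0009,0,0,0,0,1]]]}}

```text
time_s: 4.9
tcp_pos: [0.5575, 0.2493, 0.0435]
ee_rot: [[-1.0, 0.028, 0.006], [0.028, 1.0, 0.003], [-0.006, 0.003, -1.0]]
wrist_force: [2.5, -0.4, 5.9]
gripper_width: 0.009
```

Call:
{"op": "play_rows", "data": {"commands": [[[-0.006,0.0002,0,0,0,0,1],[-0.012,0.0004,0,0,0,0,1],[-0.017,0.0006,0,0,0,0,1],[-0.02,0.0006,0,0,0,0,1],[-0.02,0.0006,0,0,0,0,1]]]}}

```text
time_s: 5.4
tcp_pos: [0.537, 0.2499, 0.0434]
ee_rot: [[-1.0, 0.028, 0.005], [0.028, 1.0, 0.003], [-0.005, 0.003, -1.0]]
wrist_force: [0.5, 0.2, 6.8]
gripper_width: 0.01
```

```bash
python3 edge.py
```

```text
-0.018 [(440, 128), (445, 123), (450, 119), (455, 120), (460, 120), (465, 120), (470, 114), (475, 115), (480, 116), (485, 115), (490, 114), (495, 115), (500, 115), (505, 101), (510, 51), (515, 36), (520, 36), (525, 35), (530, 34), (535, 34), (540, 35), (545, 35), (550, 35), (555, 35), (560, 34), (565, 35), (570, 34), (575, 53), (580, 115), (585, 126), (590, 96), (595, 96)]
0 [(440, 130), (445, 124), (450, 119), (455, 119), (460, 119), (465, 145), (470, 103), (475, 119), (480, 118), (485, 117), (490, 117), (495, 108), (500, 150), (505, 31), (510, 34), (515, 32), (520, 25), (525, 23), (530, 23), (535, 24), (540, 23), (545, 23), (550, 23), (555, 23), (560, 23), (565, 23), (570, 23), (575, 24), (580, 40), (585, 39), (590, 98), (595, 97)]
0.018 [(440, 120), (445, 120), (450, 120), (455, 120), (460, 119), (465, 138), (470, 161), (475, 161), (480, 152), (485, 150), (490, 163), (495, 163), (500, 149), (505, 30), (510, 27), (515, 27), (520, 26), (525, 26), (530, 25), (535, 25), (540, 25), (545, 24), (550, 24), (555, 25), (560, 25), (565, 25), (570, 25), (575, 25), (580, 26), (585, 26), (590, 29), (595, 30)]
5.45 [536.9 249.9  43.4] [0.7 0.6 6.9]
```

Call:
{"op": "play_rows", "data": {"commands": [[[0,0,0.006,0,0,0,1],[0,0,0.026,0,0,0,1],[-0.01,0,0.046,0,0,0,0],[-0.04,0.001,0.048,0,0,0,0],[-0.056,0.0021,0.048,0,0,0,0]]]}}

```text
time_s: 5.95
tcp_pos: [0.4773, 0.2499, 0.0897]
ee_rot: [[-1.0, 0.03, -0.002], [0.03, 1.0, -0.0], [0.002, -0.0, -1.0]]
wrist_force: [0.5, 0.1, -1.2]
gripper_width: 0.19
```

Call:
{"op": "play_rows", "data": {"commands": [[[0,0,0,0,0,0,0],[0,0,0,0,0,0,0],[0,0,0,0,0,0,0],[0,0,0,0,0,0,0],[0,0,0,0,0,0,0]]]}}

```text
time_s: 6.45
tcp_pos: [0.4798, 0.2505, 0.0891]
ee_rot: [[-1.0, 0.03, -0.0], [0.03, 1.0, -0.0], [0.0, -0.0, -1.0]]
wrist_force: [-0.2, -0.6, 0.7]
gripper_width: 0.651
```

Call:
{"op": "play_rows", "data": {"commands": [[[0,0,0,0,0,0,0],[0,0,0,0,0,0,0],[0,0,0,0,0,0,0],[0,0,0,0,0,0,0]]]}}

```text
time_s: 6.85
tcp_pos: [0.4794, 0.2507, 0.0895]
ee_rot: [[-1.0, 0.029, 0.0], [0.029, 1.0, 0.0], [-0.0, 0.0, -1.0]]
wrist_force: [-0.3, -0.6, 0.6]
gripper_width: 0.972
```

```bash
python3 - <<'E'
from meas import *
for n in('scene','top'):
    c=cap(n,'g_'+n);P=pts(c);z=P[...,2]
    bl=(abs(P[...,1]-.25)<.06)&(abs(P[...,0]-.55)<.16)
    spots(c,P,bl&(z>.030)&(z<.055),0,.043,n)
a=cv2.imread('pics/g_scene.png')[130:280,320:480]
cv2.imwrite('pics/v2.png',cv2.resize(a,None,fx=4,fy=4,interpolation=2))
s=r.sense();print(s['time_s'],s['tcp_pos']*1000,s['wrist_force'],s['gripper_width'])
E
python3 edge.py|head -3 | cut -c1-420
```

```text
6.95 [479.4 250.7  89.5] [ 0.3 -0.4 -0.2] 0.986689546061095
-0.018 [(440, 35), (445, 35), (450, 36), (455, 36), (460, 36), (465, 36), (470, 36), (475, 36), (480, 36), (485, 36), (490, 36), (495, 37), (500, 40), (505, 44), (510, 43), (515, 43), (520, 44), (525, 130), (530, 177), (535, 177), (540, 177), (545, 177), (550, 177), (555, 178), (560, 178), (565, 179), (570, 179), (575, 179), (580, 179), (585, 125), (590, 96), (595, 96)]
0 [(440, 60), (445, 45), (450, 35), (455, 35), (460, 36), (465, 35), (470, 34), (475, 35), (480, 35), (485, 34), (490, 35), (495, 35), (500, 35), (505, 37), (510, 46), (515, 74), (520, 108), (525, 123), (530, 125), (535, 125), (540, 152), (545, 177), (550, 169), (555, 119), (560, 126), (565, 126), (570, 126), (575, 126), (580, 115), (585, 129), (590, 98), (595, 97)]
0.018 [(440, 76), (445, 47), (450, 24), (455, 25), (460, 24), (465, 23), (470, 24), (475, 23), (480, 24), (485, 24), (490, 24), (495, 24), (500, 25), (505, 26), (510, 34), (515, 74), (520, 142), (525, 164), (530, 170), (535, 177), (540, 177), (545, 177), (550, 178), (555, 177), (560, 177), (565, 170), (570, 166), (575, 178), (580, 178), (585, 135), (590, 90), (595, 92)]
```

View pics/v2.png

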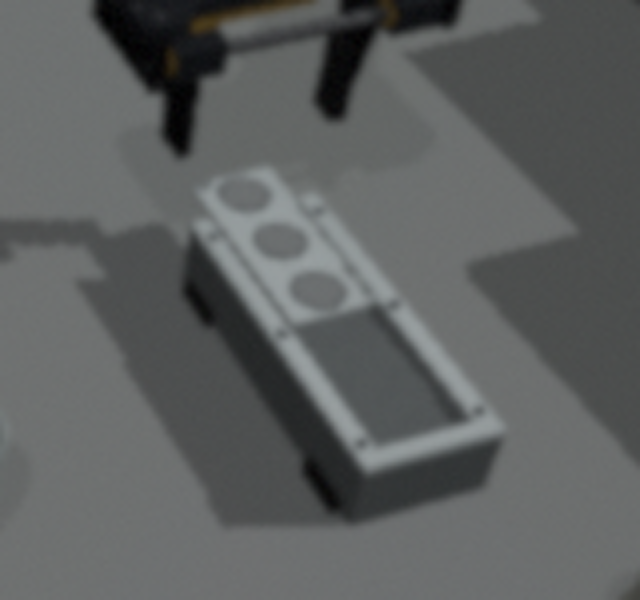

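The plate overhangs the edge by about 32 mm and lies straight, with the open fingers straddling it. I'll descend and grip.

Call:
{"op": "play_rows", "data": {"commands": [[[0,0,-0.02,0,0,0,0],[0,0,-0.04,0,0,0,0],[0,0,-0.056,0,0,0,0],[0,0,-0.0665,0,0,0,0],[0,0,-0.0665,0,0,0,0]]]}}

```text
time_s: 7.5
tcp_pos: [0.4787, 0.25, 0.0216]
ee_rot: [[-1.0, 0.029, -0.002], [0.029, 1.0, -0.002], [0.002, -0.002, -1.0]]
wrist_force: [0.5, -0.2, 0.1]
gripper_width: 1.0
```

Call:
{"op": "play_rows", "data": {"commands": [[[0,0,0,0,0,0,0.3],[0,0,0,0,0,0,0.4],[0,0,0,0,0,0,0.4],[0,0,0,0,0,0,0.5],[0,0,0,0,0,0,0.6]]]}}

```text
time_s: 8.0
tcp_pos: [0.4796, 0.2508, 0.0234]
ee_rot: [[-1.0, 0.029, 0.001], [0.029, 1.0, 0.001], [-0.001, 0.001, -1.0]]
wrist_force: [-0.1, -0.4, -0.7]
gripper_width: 0.631
```

Call:
{"op": "play_rows", "data": {"commands": [[[0,0,0,0,0,0,1],[0,0,0,0,0,0,1],[0,0,0,0,0,0,1],[0,0,0,0,0,0,1]]]}}

```text
time_s: 8.4
tcp_pos: [0.4795, 0.2507, 0.0231]
ee_rot: [[-1.0, 0.029, 0.0], [0.029, 1.0, 0.0], [-0.0, 0.0, -1.0]]
wrist_force: [-1.1, 0.1, 2.5]
gripper_width: 0.564
```

Call:
{"op": "play_rows", "data": {"commands": [[[0,0,0,0,0,0,1],[0,0,0.006,0,0,0,1],[0,0,0.018,0,0,0,1],[0,0,0.034,0,0,0,1],[0,0,0.05,0,0,0,1]]]}}

```text
time_s: 8.9
tcp_pos: [0.4794, 0.2506, 0.0741]
ee_rot: [[-1.0, 0.029, -0.0], [0.029, 1.0, -0.0], [0.0, -0.0, -1.0]]
wrist_force: [-0.4, 0.8, -1.0]
gripper_width: 0.56
```

Call:
{"op": "play_rows", "data": {"commands": [[[0,0,0.02,0,0,0,1],[0,0,0.04,0,0,0,1],[0,0,0.06,0,0,0,1],[0,0,0.075,0,0,0,1],[0,0,0.075,0,0,0,1]]]}}

```text
time_s: 9.4
tcp_pos: [0.4806, 0.2516, 0.151]
ee_rot: [[-1.0, 0.029, 0.005], [0.029, 1.0, 0.004], [-0.005, 0.004, -1.0]]
wrist_force: [1.1, -0.4, 0.5]
gripper_width: 0.56
```

Run:
```python
from meas import *
im=[]
for n in('scene','top'):
    c=cap(n,'l_'+n)
im=np.hstack([cv2.resize(cv2.imread('pics/l_scene.png')[100:250,300:450],(400,400)),cv2.resize(cv2.imread('pics/l_top.png')[100:250,90:240],(400,400))])
cv2.imwrite('pics/v3.png',im)
s=r.sense();print(s['time_s'],s['tcp_pos']*1000,s['wrist_force'],s['moment'],s['gripper_width'])
```

```text
9.5 [479.1 250.5 148.1] [-0.1 -0.5 -1.4] [-0.   0.1  0. ] 0.5653561327818778
```

View pics/v3.png

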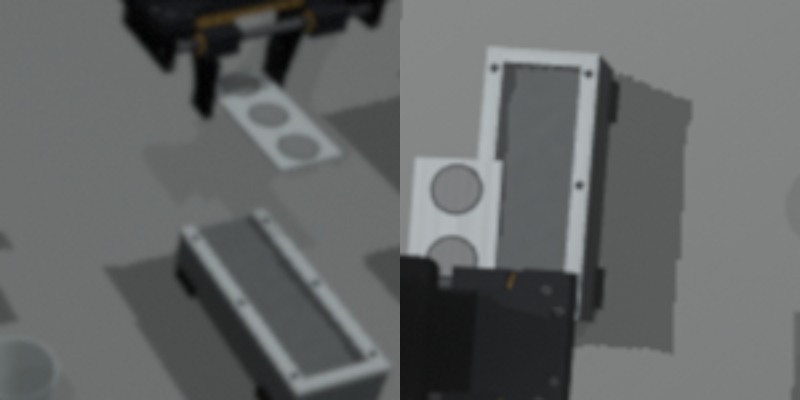

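The plate is held by its end and clear of the block. I'll measure its tilt and its offset from the tool.

```bash
cat > held.py <<'E'
from meas import *
def held(ux,z0,dist=.045):
    "plate plane and extents in tool-centred axes: u along plate, v across (mm)"
    s=r.sense();t=s['tcp_pos'];u=np.array([np.cos(ux),np.sin(ux),0]);v=np.array([-u[1],u[0],0])
    print('t',s['time_s'],'tcp',t*1000,'F',s['wrist_force'],'M',s['moment'],'w',s['gripper_width'])
    for n in('scene','top'):
        c=cap(n);P=pts(c);d=P-t;U=d@u;V=d@v;Z=P[...,2]-t[2]-z0
        m=(U>.015)&(U<.125)&(abs(V)<.035)&(abs(Z)<.012)
        q=np.stack([U[m],V[m],P[...,2][m]-t[2]],-1)
        A=np.c_[q[:,:2],np.ones(len(q))];k=np.linalg.lstsq(A,q[:,2],rcond=None)[0]
        hi=t[2]+k@[.06,0,1]
        cs,_=cv2.findContours(big(m),0,2)
        w=ray(c,cs[0][:,0,:],hi)-t;W=np.stack([w@u,w@v],-1)*1000
        f=W[W[:,0]>40]; 
        print(n,m.sum(),'slope u,v deg',np.degrees(k[:2]),'top z at u=45 rel tcp',k@[.045,0,1]*1000,'far end u',np.percentile(W[:,0],[90,97,100]),'v range',np.percentile(f[:,1],[3,10,90,97]))
        b=f[(f[:,0]<W[:,0].max()-8)]
        for sgn in(1,-1):
            e=b[(b[:,1]*sgn>10)]
            if len(e)>5: p=np.polyfit(e[:,0],e[:,1],1); print('   side',sgn,len(e),'angle deg %.2f'%np.degrees(np.arctan(p[0])),'v at u=45 %.1f, u=80 %.1f'%(np.polyval(p,45),np.polyval(p,80)))
E
python3 -c "
from held import *
held(np.radians(-1.7),.0205)"
```

```text
t 9.5 tcp [479.1 250.5 148.1] F [-0.1 -0.5 -1.4] M [-0.   0.1  0. ] w 0.5653561327818778
scene 756 slope u,v deg [-0.7  0.1] top z at u=45 rel tcp 18.353543000016703 far end u [106.7 107.1 107.3] v range [-26.7 -25.6  23.9  25.3]
top 1309 slope u,v deg [-0.7  0.1] top z at u=45 rel tcp 18.077073497399574 far end u [104.  105.3 105.7] v range [-25.8 -25.5  24.8  25.4]
   side 1 8 angle deg 13.48 v at u=45 16.4, u=80 24.8
   side -1 7 angle deg -10.19 v at u=45 -19.4, u=80 -25.7
```

Call:
{"op": "play_rows", "data": {"commands": [[[0.001,-0.014,0,0,0,0.0175,1],[0.003,-0.038,0,0,0,0.035,1],[0.0045,-0.065,0,0,0,0.0525,1],[0.006,-0.0925,0,0,0,0.07,1],[0.0074,-0.12,0,0,0,0.0873,1]]]}}

```text
time_s: 10.1
tcp_pos: [0.4861, 0.1293, 0.1468]
ee_rot: [[-0.998, -0.059, -0.002], [-0.059, 0.998, -0.001], [0.002, -0.001, -1.0]]
wrist_force: [0.3, -0.8, -0.5]
gripper_width: 0.562
```

Call:
{"op": "play_rows", "data": {"commands": [[[0.0015,-0.025,0,0,0,0.0175,1],[0.003,-0.05,0,0,0,0.035,1],[0.0045,-0.075,0,0,0,0.0525,1],[0.006,-0.1,0,0,0,0.07,1],[0.0074,-0.125,0,0,0,0.0873,1]]]}}

```text
time_s: 10.6
tcp_pos: [0.4935, 0.0044, 0.1469]
ee_rot: [[-0.989, -0.146, -0.002], [-0.146, 0.989, -0.001], [0.002, -0.0, -1.0]]
wrist_force: [0.8, 0.2, -0.3]
gripper_width: 0.561
```

Call:
{"op": "play_rows", "data": {"commands": [[[0.0015,-0.025,0,0,0,0.0175,1],[0.003,-0.05,0,0,0,0.035,1],[0.0045,-0.075,0,0,0,0.0525,1],[0.006,-0.1,0,0,0,0.07,1],[0.0074,-0.125,0,0,0,0.0873,1]]]}}

```text
time_s: 11.1
tcp_pos: [0.5009, -0.1204, 0.1468]
ee_rot: [[-0.973, -0.231, -0.002], [-0.231, 0.973, -0.0], [0.002, 0.0, -1.0]]
wrist_force: [-0.5, 1.1, -0.7]
gripper_width: 0.564
```

Call:
{"op": "play_rows", "data": {"commands": [[[0.0015,-0.025,0,0,0,0.0175,1],[0.003,-0.05,0,0,0,0.035,1],[0.0045,-0.075,0,0,0,0.0525,1],[0.006,-0.096,0,0,0,0.07,1],[0.0073,-0.109,0,0,0,0.0871,1]]]}}

```text
time_s: 11.6
tcp_pos: [0.5081, -0.2297, 0.1466]
ee_rot: [[-0.95, -0.314, -0.003], [-0.314, 0.95, 0.0], [0.002, 0.001, -1.0]]
wrist_force: [0.2, 0.3, -1.3]
gripper_width: 0.558
```

Call:
{"op": "play_rows", "data": {"commands": [[[0,0,-0.005,0,0,0,1],[0,0,-0.015,0,0,0,1],[0,0,-0.025,0,0,0,1],[0,0,-0.03,0,0,0,1],[0,0,-0.03,0,0,0,1]]]}}

```text
time_s: 12.1
tcp_pos: [0.5081, -0.2277, 0.1166]
ee_rot: [[-0.949, -0.315, -0.003], [-0.315, 0.949, 0.001], [0.002, 0.001, -1.0]]
wrist_force: [-0.1, -0.6, -1.0]
gripper_width: 0.563
```

Run:
```python
from held import *
held(np.radians(18.3),.0205)
print(r.sense()['ee_rot'].round(4).tolist())
for n in('scene','top'): cap(n,'p_'+n)
im=np.hstack([cv2.resize(cv2.imread('pics/p_scene.png')[180:320,100:240],(400,400)),cv2.resize(cv2.imread('pics/p_top.png')[130:260,320:450],(400,400))])
cv2.imwrite('pics/v4.png',im)
```

```text
t 12.1 tcp [ 508.1 -227.7  116.6] F [-0.1 -0.6 -1. ] M [0.  0.  0.1] w 0.5627643299452438
scene 1135 slope u,v deg [-0.8  0.2] top z at u=45 rel tcp 18.047260310627998 far end u [106.5 107.  107.3] v range [-24.7 -24.1  24.8  25.8]
   side -1 8 angle deg 0.82 v at u=45 -24.5, u=80 -24.0Traceback (most recent call last):
  File "<stdin>", line 2, in <module>
  File "held.py", line 12, in held
    cs,_=cv2.findContours(big(m),0,2)
                          ~~~^^^
  File "meas.py", line 4, in big
    n,l,s,_=cv2.connectedComponentsWithStats(m.astype(np.uint8)); k=1+np.argmax(s[1:,4])
                                                                      ~~~~~~~~~^^^^^^^^^
    return _wrapfunc(a, 'argmax', axis=axis, out=out, **kwds)
    return bound(*args, **kwds)
ValueError: attempt to get argmax of an empty sequence
```

Run:
```python
from meas import *
cap('scene','p_scene')
cv2.imwrite('pics/v4.png',cv2.resize(cv2.imread('pics/p_scene.png')[170:310,90:250],(800,600),interpolation=2))
s=r.sense();print(s['time_s'],s['tcp_pos']*1000)
```

```text
12.25 [ 509.3 -228.1  118.2]
```

View pics/v4.png

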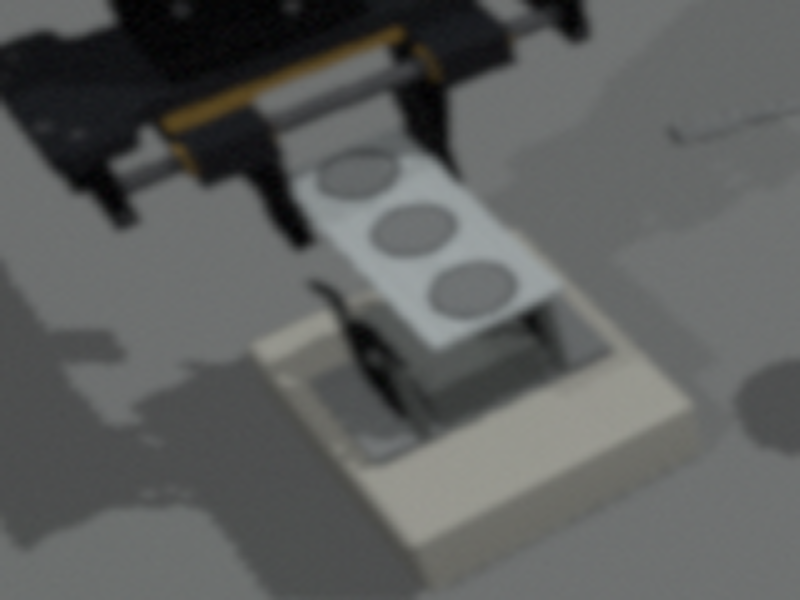

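Call:
{"op": "play_rows", "data": {"commands": [[[-0.0005,-0.0003,-0.008,0,0,0,1],[-0.0005,-0.0003,-0.018,0,0,0,1],[-0.0005,-0.0003,-0.026,0,0,0,1],[-0.0005,-0.0003,-0.03,0,0,0,1],[-0.0005,-0.0003,-0.03,0,0,0,1]]]}}

```text
time_s: 12.75
tcp_pos: [0.5078, -0.2286, 0.0869]
ee_rot: [[-0.949, -0.314, -0.002], [-0.314, 0.949, 0.0], [0.002, 0.001, -1.0]]
wrist_force: [-0.0, -0.3, -0.0]
gripper_width: 0.563
```

Call:
{"op": "play_rows", "data": {"commands": [[[0,0,-0.003,0,0,0,1],[0,0,-0.006,0,0,0,1],[0,0,-0.009,0,0,0,1],[0,0,-0.012,0,0,0,1],[0,0,-0.0135,0,0,0,1]]]}}

```text
time_s: 13.25
tcp_pos: [0.5083, -0.2286, 0.0741]
ee_rot: [[-0.949, -0.314, -0.0], [-0.314, 0.949, 0.0], [0.0, 0.0, -1.0]]
wrist_force: [-0.6, -0.1, -0.0]
gripper_width: 0.561
```

Call:
{"op": "play_rows", "data": {"commands": [[[0,0,0,0,0,0,1],[0,0,-0.001,0,0,0,1],[0,0,-0.002,0,0,0,1],[0,0,-0.003,0,0,0,1],[0,0,-0.004,0,0,0,1]]]}}

```text
time_s: 13.75
tcp_pos: [0.5084, -0.2287, 0.0704]
ee_rot: [[-0.949, -0.314, 0.0], [-0.314, 0.949, -0.0], [-0.0, -0.0, -1.0]]
wrist_force: [-0.1, -0.6, 0.0]
gripper_width: 0.564
```

Call:
{"op": "play_rows", "data": {"commands": [[[0,0,-0.001,0,0,0,1],[0,0,-0.002,0,0,0,1],[0,0,-0.003,0,0,0,1],[0,0,-0.0033,0,0,0,1],[0,0,-0.0033,0,0,0,1]]]}}

```text
time_s: 14.25
tcp_pos: [0.5085, -0.2286, 0.0673]
ee_rot: [[-0.949, -0.314, 0.0], [-0.314, 0.949, -0.0], [-0.0, -0.0, -1.0]]
wrist_force: [-1.7, 0.7, 1.1]
gripper_width: 0.562
```

```bash
python3 -c "
from held import *
try: held(np.radians(18.3),.0205)
except Exception as e: print(e)
for i in range(3): r.capture('top'); s=r.sense(); print(s['wrist_force'],s['moment']*100,s['tcp_pos']*1000)"
```

```text
t 14.25 tcp [ 508.5 -228.6   67.3] F [-1.7  0.7  1.1] M [0.1 0.1 0. ] w 0.5615528111259436
scene 1295 slope u,v deg [-0.2  0.8] top z at u=45 rel tcp 19.19485474217505 far end u [105.3 106.1 106.6] v range [-33.9 -33.1  31.6  36.2]
   side 1 12 angle deg -13.37 v at u=45 37.1, u=80 28.7
   side -1 24 angle deg 6.82 v at u=45 -32.4, u=80 -28.2
attempt to get argmax of an empty sequence
[-0.2  0.7  0.3] [13.6  7.1  6.7] [ 508.4 -228.6   67.2]
[0.7 0.2 0.5] [13.7  9.3  6.7] [ 508.4 -228.7   67.3]
[0.1 0.7 0.4] [12.6  4.2 -4.7] [ 508.5 -228.6   67.2]
```

The force and moment show the plate just resting on the catches, so I'll release it.

Call:
{"op": "play_rows", "data": {"commands": [[[0,0,0,0,0,0,0.4],[0,0,0,0,0,0,0.3],[0,0,0,0,0,0,0.2],[0,0,0,0,0,0,0.2],[0,0,0,0,0,0,0.2]]]}}

```text
time_s: 15.0
tcp_pos: [0.5084, -0.2287, 0.0671]
ee_rot: [[-0.949, -0.314, 0.0], [-0.314, 0.949, -0.0], [-0.0, -0.0, -1.0]]
wrist_force: [0.7, 1.7, -0.3]
gripper_width: 0.786
```

Call:
{"op": "play_rows", "data": {"commands": [[[0,0,0.01,0,0,0,0.2],[0,0,0.03,0,0,0,0.2],[-0.02,-0.007,0.06,0,0,0,0.2],[-0.06,-0.02,0.09,0,0,0,0.6],[-0.1,-0.033,0.1,0,0,0,1]]]}}

```text
time_s: 15.5
tcp_pos: [0.4095, -0.2625, 0.1707]
ee_rot: [[-0.949, -0.316, 0.006], [-0.316, 0.949, -0.003], [-0.005, -0.004, -1.0]]
wrist_force: [-0.0, -0.9, -0.2]
gripper_width: 0.689
```

```bash
cat > seat.py <<'E'
from meas import *
import sys
u=np.array([np.cos(np.radians(18.3)),np.sin(np.radians(18.3)),0]);v=np.array([-u[1],u[0],0]);S=np.array([.5522,-.2142,0])
h=float(sys.argv[1])
for n in('scene','top'):
    c=cap(n,sys.argv[2]+n);P=pts(c);d=P-S;U=d@u;V=d@v;Z=P[...,2]
    m=(abs(U)<.068)&(abs(V)<.030)&(abs(Z-h)<.012)
    q=(abs(U)<.055)&(abs(V)<.018)&(abs(Z-h)<.012)
    k=np.linalg.lstsq(np.c_[U[q],V[q],np.ones(q.sum())],Z[q],rcond=None)[0]
    print(n,q.sum(),'z centre %.1f slopes'%(k[2]*1000),np.degrees(k[:2]))
    g=cv2.cvtColor(c['image'],cv2.COLOR_RGB2GRAY)
    cs,_=cv2.findContours(big(m),0,2);w=ray(c,cs[0][:,0,:],h)-S;W=np.stack([w@u,w@v],-1)*1000
    print('  u',W[:,0].min(),W[:,0].max(),'v ends',[np.percentile(W[abs(W[:,0])>38,1],p) for p in(5,95)])
    spots(c,P,(abs(U)<.07)&(abs(V)<.03)&(Z>h-.015),0,h,n)
s=r.sense();print(s['time_s'],s['tcp_pos']*1000,s['wrist_force'],s['gripper_width'])
a=cv2.imread(f'pics/{sys.argv[2]}scene.png');b=cv2.imread(f'pics/{sys.argv[2]}top.png')
cv2.imwrite(f'pics/{sys.argv[2]}.png',np.hstack([cv2.resize(a[190:310,110:230],(400,400),interpolation=2),cv2.resize(b[140:250,330:440],(400,400),interpolation=2)]))
E
python3 seat.py .087 q
```

```text
scene 883 z centre 86.1 slopes [0.  0.3]
  u -61.160226212268384 61.03335524508392 v ends [np.float64(-24.4285428917146), np.float64(24.667384491230095)]
scene 1 [[ 510.9 -227.4   26.2   27.2]
 [ 551.3 -213.    27.8   24.2]
 [ 589.8 -200.4   26.4   25. ]]
top 1166 z centre 87.0 slopes [ 0.  -0.2]
  u -59.913716624016104 59.95540438471712 v ends [np.float64(-25.013057733222045), np.float64(25.41983450073389)]
top 1 [[ 511.9 -227.2   28.    27.6]
 [ 552.3 -213.1   27.2   27.5]
 [ 591.1 -200.1   26.9   27.6]]
15.6 [ 405.2 -262.4  170. ] [-0.4  0.4 -0.3] 0.6129208922752745
```

View pics/q.png

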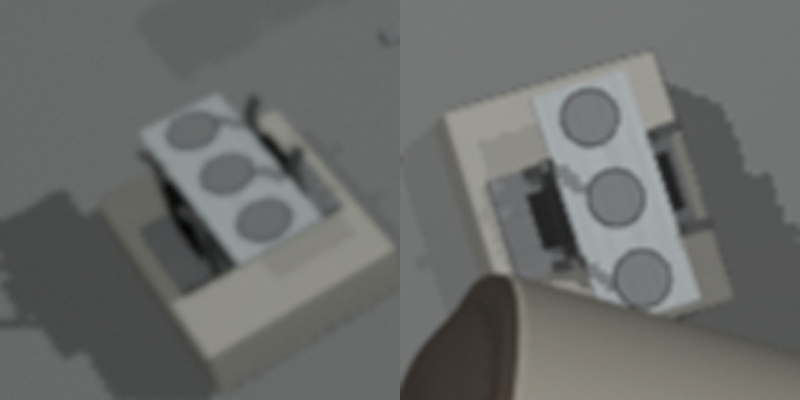

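The plate is level on the catches, with its top at 87 mm and centred within about 1 mm. I'll shut the fingers over its middle and press.

Call:
{"op": "play_rows", "data": {"commands": [[[0.02,0.0066,0,0,0,0,1],[0.055,0.0183,0,0,0,0,1],[0.09,0.03,0,0,0,0,1],[0.125,0.0415,0,0,0,0,1],[0.144,0.0478,0,0,0,0,1]]]}}

```text
time_s: 16.1
tcp_pos: [0.5553, -0.2129, 0.1673]
ee_rot: [[-0.949, -0.316, 0.001], [-0.316, 0.949, -0.0], [-0.001, -0.001, -1.0]]
wrist_force: [-0.5, 0.0, -0.3]
gripper_width: 0.157
```

Call:
{"op": "play_rows", "data": {"commands": [[[0,0,0,0,0,0,1],[0,0,0,0,0,0,1],[0,0,-0.02,0,0,0,1],[0,0,-0.04,0,0,0,1],[0,0,-0.05,0,0,0,1]]]}}

```text
time_s: 16.6
tcp_pos: [0.5504, -0.214, 0.1159]
ee_rot: [[-0.95, -0.313, -0.003], [-0.313, 0.95, 0.001], [0.002, 0.002, -1.0]]
wrist_force: [-0.5, -0.2, -0.5]
gripper_width: 0.006
```

Call:
{"op": "play_rows", "data": {"commands": [[[0,0,-0.006,0,0,0,1],[0,0,-0.012,0,0,0,1],[0,0,-0.016,0,0,0,1],[0,0,-0.019,0,0,0,1],[0,0,-0.019,0,0,0,1]]]}}

```text
time_s: 17.1
tcp_pos: [0.5524, -0.2138, 0.0981]
ee_rot: [[-0.949, -0.314, -0.0], [-0.314, 0.949, 0.0], [0.0, 0.0, -1.0]]
wrist_force: [-0.6, 0.5, -0.2]
gripper_width: 0.008
```

Call:
{"op": "play_rows", "data": {"commands": [[[0,0,-0.003,0,0,0,1],[0,0,-0.006,0,0,0,1],[0,0,-0.009,0,0,0,1],[0,0,-0.0115,0,0,0,1],[0,0,-0.0125,0,0,0,1]]]}}

```text
time_s: 17.6
tcp_pos: [0.5527, -0.2141, 0.0862]
ee_rot: [[-0.949, -0.315, 0.0], [-0.315, 0.949, -0.001], [-0.0, -0.001, -1.0]]
wrist_force: [-1.1, -0.7, 4.9]
gripper_width: 0.005
```

Call:
{"op": "play_rows", "data": {"commands": [[[0,0,-0.0005,0,0,0,1],[0,0,-0.001,0,0,0,1],[0,0,-0.0015,0,0,0,1],[0,0,-0.002,0,0,0,1],[0,0,-0.0025,0,0,0,1]]]}}

```text
time_s: 18.1
tcp_pos: [0.5532, -0.2142, 0.0848]
ee_rot: [[-0.949, -0.315, 0.002], [-0.315, 0.949, -0.001], [-0.002, -0.002, -1.0]]
wrist_force: [-1.5, 0.9, 7.7]
gripper_width: 0.007
```

Call:
{"op": "play_rows", "data": {"commands": [[[0,0,-0.0005,0,0,0,1],[0,0,-0.001,0,0,0,1],[0,0,-0.0015,0,0,0,1],[0,0,-0.002,0,0,0,1],[0,0,-0.0025,0,0,0,1]]]}}

```text
time_s: 18.6
tcp_pos: [0.5532, -0.2139, 0.0813]
ee_rot: [[-0.949, -0.315, 0.002], [-0.315, 0.949, -0.0], [-0.002, -0.001, -1.0]]
wrist_force: [-0.2, -0.2, 1.6]
gripper_width: 0.006
```

Call:
{"op": "play_rows", "data": {"commands": [[[0,0,-0.001,0,0,0,1],[0,0,-0.002,0,0,0,1],[0,0,-0.003,0,0,0,1],[0,0,-0.0036,0,0,0,1],[0,0,-0.0036,0,0,0,1]]]}}

```text
time_s: 19.1
tcp_pos: [0.5522, -0.2138, 0.0784]
ee_rot: [[-0.949, -0.315, -0.001], [-0.315, 0.949, -0.0], [0.001, -0.0, -1.0]]
wrist_force: [-2.2, 3.9, 10.6]
gripper_width: 0.009
```

Call:
{"op": "play_rows", "data": {"commands": [[[0,0,-0.0004,0,0,0,1],[0,0,-0.0008,0,0,0,1],[0,0,-0.0008,0,0,0,1]]]}}

```text
time_s: 19.4
tcp_pos: [0.5522, -0.2138, 0.0784]
ee_rot: [[-0.949, -0.315, -0.0], [-0.315, 0.949, -0.001], [0.001, -0.0, -1.0]]
wrist_force: [-3.6, 3.1, 13.6]
gripper_width: 0.006
```

The plate has reached a hard stop at 78.4 mm, which is the seated height. I'll lift off, clear the view and check.

Call:
{"op": "play_rows", "data": {"commands": [[[0,0,0.004,0,0,0,1],[0,0,0.02,0,0,0,1],[0,0,0.05,0,0,0,1],[0,0,0.09,0,0,0,1],[-0.04,-0.013,0.12,0,0,0,1]]]}}

```text
time_s: 19.9
tcp_pos: [0.5168, -0.2263, 0.1964]
ee_rot: [[-0.948, -0.317, 0.002], [-0.317, 0.948, -0.001], [-0.002, -0.002, -1.0]]
wrist_force: [0.2, -0.9, 0.5]
gripper_width: 0.006
```

Call:
{"op": "play_rows", "data": {"commands": [[[-0.045,-0.015,0.02,0,0,0,0.5],[-0.09,-0.03,0.04,0,0,0,0.5],[-0.13,-0.04,0.05,0,0,0,0.5],[-0.13,-0.04,0.05,0,0,0,0.5],[-0.13,-0.04,0.05,0,0,0,0.5]]]}}

```text
time_s: 20.4
tcp_pos: [0.3829, -0.2666, 0.2453]
ee_rot: [[-0.95, -0.313, 0.001], [-0.313, 0.95, 0.0], [-0.001, -0.0, -1.0]]
wrist_force: [0.9, 1.0, 0.4]
gripper_width: 0.374
```

```bash
python3 seat.py .078 f
```

```text
scene 889 z centre 77.0 slopes [-0.1  0.1]
  u -59.41177296109849 61.909725748866606 v ends [np.float64(-23.266381951673964), np.float64(26.291739858155967)]
top 1155 z centre 77.7 slopes [0.  0.1]
  u -59.04706446795889 60.71529436667742 v ends [np.float64(-23.473540261710014), np.float64(26.83759733681341)]
top 1 [[ 511.9 -225.8   28.2   27.7]
 [ 551.4 -211.3   27.7   29.6]
 [ 591.5 -199.    28.5   26.6]]
20.5 [ 384.  -266.3  244.5] [-0.1 -0.1 -0.5] 0.44583680553510274
```

View pics/f.png

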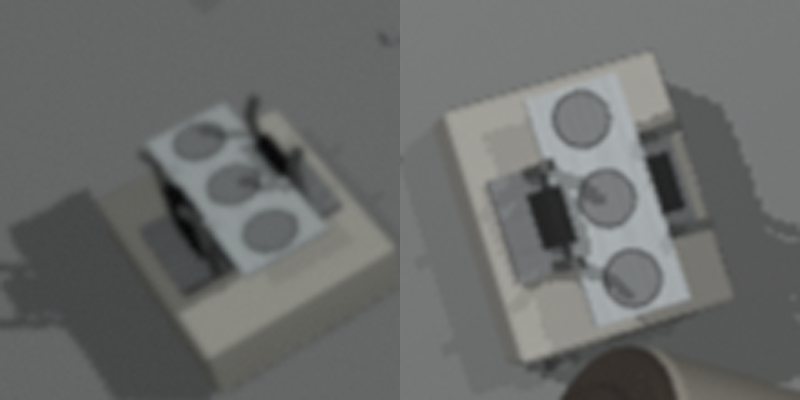

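Seated, level, top at ~77.5 mm. It sits about 1.5 mm towards +y, within the post play, so I'll check that both catches sprang back by comparing their profiles with the first picture.

Run:
```python
from meas import *
u=np.array([np.cos(np.radians(18.3)),np.sin(np.radians(18.3)),0]);v=np.array([-u[1],u[0],0])
vs=np.arange(-.046,.0461,.002)
for cam,files in(('top',('t0','qtop','ftop')),('scene',('s0','qscene','fscene'))):
    c=cap(cam);K=c['intrinsics'];T=c['extrinsics']
    for h in(.09,):
        for f in files:
            g=cv2.imread(f'pics/{f}.png',0).astype(np.float32);acc=0
            for uu in np.arange(-.008,.0081,.004):
                w=np.array([.5522,-.2142,h])+uu*u+vs[:,None]*v;p=(w-T[:3,3])@T[:3,:3]
                acc=acc+cv2.remap(g,(K[0,0]*p[:,0]/-p[:,2]+K[0,2]).astype(np.float32)[None],(K[1,1]*p[:,1]/p[:,2]+K[1,2]).astype(np.float32)[None],1)[0]/5
            acc=acc.astype(int).tolist();print(f,'-y',acc[:16],'+y',acc[-16:])
```

```text
t0 -y [84, 84, 85, 98, 113, 113, 102, 85, 56, 35, 34, 34, 34, 34, 45, 72] +y [86, 81, 75, 73, 70, 55, 39, 37, 38, 38, 35, 34, 33, 37, 69, 100]
qtop -y [85, 85, 86, 98, 110, 112, 102, 85, 57, 36, 39, 87, 150, 168, 165, 163] +y [131, 153, 158, 162, 163, 137, 77, 40, 38, 38, 36, 35, 35, 38, 70, 101]
ftop -y [88, 88, 89, 100, 113, 115, 105, 88, 58, 38, 36, 36, 36, 54, 113, 159] +y [106, 112, 125, 133, 125, 92, 49, 39, 40, 40, 38, 36, 36, 40, 72, 104]
s0 -y [91, 91, 91, 89, 82, 63, 39, 25, 21, 20, 25, 45, 63, 73, 76, 76] +y [54, 55, 48, 32, 17, 9, 14, 35, 70, 101, 114, 117, 120, 121, 116, 106]
qscene -y [94, 94, 94, 93, 85, 65, 40, 25, 23, 35, 73, 117, 143, 149, 147, 140] +y [131, 141, 144, 141, 121, 81, 41, 38, 71, 103, 118, 122, 124, 126, 121, 111]
fscene -y [92, 92, 91, 90, 82, 62, 39, 25, 21, 23, 45, 88, 124, 141, 143, 139] +y [109, 99, 82, 53, 24, 12, 14, 35, 71, 101, 115, 118, 120, 122, 117, 107]
```

Both catches' outer edges are back exactly where they started, and their dark noses cover the plate's edges on both sides. I'll hand in.

Run:
```python
from h import *
b=cap('top');d=cv2.absdiff(b['image'],cv2.imread('pics/t0.png')[:,:,::-1]).max(2)
for n,(x,y) in dict(beaker=(265,155),spare=(271,220),spatula=(275,281),weight=(278,101)).items(): print(n,d[y-15:y+16,x-15:x+16].max())
s=r.sense();print(s['time_s'],s['tcp_pos'],s['wrist_force']);print(r.finish_job())
```

```text
beaker 6
spare 8
spatula 6
weight 6
20.65 [ 0.38437542 -0.2661224   0.2443101 ] [ 0.50705158  0.27615261 -0.36307299]
the job is handed in; nothing more can be done
None
```

The sample carrier plate is clicked in under both catches on the shaker, and the job is handed in at about 20.7 s of the 67 s allowed.

I dragged the plate out to about 32 mm of overhang and gripped it by that end. I then lifted it and laid it centred and level on the catches with its top at 87 mm. Pressing its middle with shut fingers, the highest force I read was about 14 N, and the plate met a hard stop at 78.4 mm. I lifted off and moved the arm well clear.

**Last checks:**
- **Seating:** the plate is level, with its top measured at 77 to 78 mm against 78 mm expected.
- **Catches:** in both cameras their outer edges are back where they started, and their noses cover both long edges of the plate.
- **Bystanders:** the beaker, spare plate, spatula and weight look unchanged in the top view.

**One check was slightly off:** the plate moved as it clicked in, and its centre now measures about 1.5 to 2 mm towards the +y side. That is about the play between the guide posts, given the 2 mm camera accuracy. Along its length it measures within about 1.3 mm of centre.

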